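# Dock a respirator battery pack between the charger's spring clips

## Task

Pick up the black respirator battery pack and dock it in the charging cradle: press it straight and gently down so that its tapered ends spread both spring clips and it snaps fully home, flat on the bay floor with both clips sprung back over its ends. The bay sits on soft buffers and gives way under the push, so press by feel until it snaps: some 10 to 15 N are enough, and never push it into the cradle with more than 25 N. Do not push on the cradle or its clips with the fingers, leave the other things on the counter where they are, and let go of the pack when it is home.

Things in the scene. Friction and masses are not known exactly. Their poses are not given: they have to be found in the camera images.
- pack_center (a point): Centre of the loose black battery pack: 120 mm long (x), 40 wide (y), 36 high (z up), about 300 g, standing on its flat underside. Each end tapers out from half-length 52 mm at the underside to a ridge of 60 mm at 26-28 mm up, then slopes back in to 52 mm at the top. Both ends alike: either way round is right. Grasp across the width at mid-length.
- cradle: The fixed charging cradle: a white foot 200 x 100 x 12 mm carrying the grey bay and, at the bay's ends, two upright steel spring clips. Origin at the centre of the foot's underside, on the counter; x along its length from clip_b to clip_a, z up.
- bay_floor (a point): Centre of the bay's flat floor (144 x 52 mm), 40 mm above the counter, cradle's axes; the docked pack's centre is 18 mm above it. On soft buffers: sinks by 6 to 12 mm under the push that docking takes, 12 mm being a hard stop; springs up after. Corner guides 40 mm either way in x, 18 mm high, flared, leave the pack 2.5 mm play each side in y; open between them for fingers.
- clip_a (a joint): Spring clip at the bay's +x end: steel leaf hinged at floor level 64 mm from the bay's middle, with a round inward nose bar 33 mm above the floor, its tip 54 mm from the middle. Value in rad: 0 at rest, growing as it is spread (0.1 = 3 mm at the nose), about 0.2 as the pack's ridge passes, 0.03 to 0.08 with the pack home.
- clip_b (a joint): The same clip at the bay's -x end, mirrored, same values. The noses touch the pack's ends when its underside is about 27 mm above the floor; the resistance grows on the way down to 8 to 16 N (both clips), greatest some 6 to 9 mm above the floor as the ridge passes; then the pack snaps home and the resistance drops by 4 N or more.
- glove_box: Bystander: card glove box 125 x 240 x 80 mm, origin at the centre of its underside. Leave it alone.
- gel_bottle: Bystander: bottle of hand gel 56 mm in diameter, 110 mm high, origin at the centre of its underside. Leave it alone.
- canister: Bystander: round grey filter canister 86 mm in diameter, 50 mm high, origin at the centre of its underside. Leave it alone.
Things that resemble listed ones, but are neither listed nor needed, are in the scene too. Leave any purple look-alike of the part that bears pack_center alone.

How it is judged:
On the way, in this order (a step that is already met when the one before it is completed fails the run):
1. the pack is lifted clear of the counter (height (world z) of pack_center above 0.06 m), for 0.1 s.
2. the pack, between the clips, spreads both of them by 3 mm or more at the nose (value of joint each of clip_a, clip_b above 0.1 rad and horizontal distance between pack_center and bay_floor below 0.008 m), for 0.03 s.
At the end, for the whole second after the job is handed in: The pack lies released and at rest on the bay floor, its centre 16 to 20.5 mm above the floor and within 6 mm of the bay's middle, lengthwise along the bay within 0.08 rad and flat within 0.04 rad, with both clips sprung back over its ends (each below 0.12 rad) (z of pack_center in the frame of bay_floor between 0.016 and 0.0205 m and horizontal distance between pack_center and bay_floor below 0.006 m and angle between the x axis of pack_center and the x axis of bay_floor, either way round below 0.08 rad and angle between the z axis of pack_center and the z axis of bay_floor, either way round below 0.04 rad and value of joint each of clip_a, clip_b below 0.12 rad and linear speed of pack below 0.02 m/s); the robot touches nothing.
It fails at once if the pack is pressed into the cradle too hard: its contact forces on floor and clips together (some 25 N when docked and left alone) pass 55 N (contact force between pack and cradle above 55 N).
It fails at once if the fingers push on the cradle or its clips with more than 10 N (contact force between the fingers and cradle above 10 N).
It fails at once if the glove box is moved (distance of glove_box from where it was at the start of the episode above 0.02 m).
It fails at once if the gel bottle is moved or tipped (distance of gel_bottle from where it was at the start of the episode above 0.02 m or angle between gel_bottle's own z axis and vertical above 0.4 rad).
It fails at once if the filter canister is moved (distance of canister from where it was at the start of the episode above 0.02 m).
It also fails if it takes over 70 s, if anything falls off the work surface, if the arm or the gripper's body presses on something with over 40 N, if the wrist force passes 120 N, or if a joint passes its speed limit or range.

## Robot

A 6-joint arm with a two-finger parallel gripper is mounted at the origin on the work surface. World frame = base frame: x ahead of the robot, y to its left, z up, the work surface at z = 0. Lengths are in m, angles in rad, forces in N, time in s.
With the tool pointing down it reaches from about 0.25 to 0.725 m from the base axis. Payload 4 kg.
Tool frame: the origin (TCP) lies where the fingers leave the gripper's body, on its centre line; the fingertips stand 73 mm ahead of it and the grasp point (between the pads) lies 54 mm ahead of it (bot.tips_ahead is the z of the fingertips in the tool frame, in m); z points along the fingers, y is the direction in which the jaws open and shut (so a half turn about z gives the same grasp; the last joint's range is limited). The gripper opens to 85 mm and grips with 20 to 120 N. Pads are 22 mm wide; open, the fingers measure 114 mm over their backs; the gripper's body (76 mm by 85 mm) begins 54 mm behind the grasp point. The pads swing forward as they close: fully open they stand 13 mm farther back than shut.
Start: joints at [1.19, 0.241, 0.005, 1.335, 0, 1.571], TCP at [0.186, 0.464, 0.304] pointing down, gripper open.
Joint ranges: [-2.72, 2.72], [-1.05, 1.87], [-1.09, 1.28], [-1.99, 2.15], [-1.42, 1.44], [-3.14, 3.14]. Speed limits (rad/s): [2.79, 2.79, 3.14, 3.14, 3.14, 3.14].

## Interface

Orientations are given as a unit quaternion [x, y, z, w].
In Python, from workcell import readout, camera, get_calibration, order, bot gives the robot as it stands.
- The arm moves only by the tool send_rows, never from a script. Its argument "moves" is a list of rows, each a list of 3 entries, a list of its own where there are three numbers: the shift along the tool's x, y, z in mm, then the turn, a rotation vector about the tool's x, y, z in rad, then the finger opening in mm, from 0 to 85.4. In form: [[[dx, dy, dz], [ax, ay, az], grip], ...]. A call has 1 to 12 rows; each row is the pose to reach, as a shift and turn from the pose measured when the call began, along the tool's axes at that moment; what a row does not reach only later rows make up. A row lasts 1/12 s, in which the tool goes at most 41.7 mm and 7.16 degrees, less where a joint would pass 70% of its speed; a pose out of reach is approached as far as the arm can. A call with a gripper value outside its range is refused whole. The fingers move at their own pace and stop on an object; the grip force is fixed at half the most. Time passes only in rows, so rows that repeat a pose let the fingers close. It gives the time, the measured TCP pose, the force and the opening at its end, in the units of the state.
- readout.get_obs(): the state, without advancing time (a new reading comes with each control period).
- camera(name): name is "side" or "top"; returns the picture (420x560x3 uint8, red, green, blue); there is no depth.
- get_calibration(name): a dict with "fx", "fy", "cx", "cy" (pixels), "k1" (the pictures are not rectified: a ray, as slopes to the right and down, at radius r is drawn at 1 + k1 r^2 times it, then the intrinsics apply), "R" (3x3) and "t" (3): a world point X has camera coordinates R X + t. Camera axes: x right, y down, z forward; pixel columns grow to the right and rows downward; lengths in m; the calibration is good to about 2 mm. A picture is of the moment at which its call begins. get_calibration takes no time and is no camera call.
- order.job_done(): hands the job in, once; it reports no verdict.
The state is a dict: "clock": time; "joint_pos": joint angles; "joint_vel": joint speeds; "tau": joint torques, N m; "eef_pos": TCP position; "tool_rot": TCP orientation; "ft_force": force on the tool from outside, world axes, zero at the start; "ft_torque": the same for the moment, N m; "grip_width": finger opening in m.
Only numpy, scipy, OpenCV 4.12 (cv2) and the standard library are available. Lean on these libraries where they do the work, as an engineer would, in place of code of your own. Each camera call takes 0.05 s, during which the arm holds its last target. There are 200 camera calls.

## Working session

There is one attempt and no reset: what is moved stays moved. The work goes in short steps, Python scripts to look and compute and a tool call to move; the robot and the scene stay as the last step left them, time stands still between calls to the robot, and variables do not carry over. Pictures are saved under pics/ and viewed, about 8 in all and at most 12, crops included, and the job is handed in when it is done.

Besides the shell and the picture viewer there is one more tool, called after "Emit:" in YAML: its name, and indented under it one key for each argument. send_rows: Moves the arm, as the interface text tells. Its arguments: {"type":"object","properties":{"moves":{"type":"array","items":{"type":"array"}}},"required":["moves"]}

```bash
mkdir -p pics; python3 - <<'E'
from workcell import readout, camera, get_calibration, order, bot
import cv2
for n in("top","side"):
    cv2.imwrite(f"pics/{n}0.png",camera(n)[:,:,::-1]); print(n,get_calibration(n))
print(readout.get_obs())
E
```

```text
top {'fx': 491.3626416577313, 'fy': 491.3626416577313, 'cx': 275.21623210047795, 'cy': 218.4283854938965, 'k1': -0.005431361392003001, 'R': array([[-1.63384499e-02, -9.99866481e-01,  2.73901356e-04],
       [-9.69768505e-01,  1.57799217e-02, -2.43515997e-01],
       [ 2.43479161e-01, -4.24429482e-03, -9.69896842e-01]]), 't': array([0.02162961, 0.57715594, 0.79230244])}
side {'fx': 390.23415346112347, 'fy': 390.23415346112347, 'cx': 280.10950800038904, 'cy': 206.58573135529699, 'k1': 0.025879098520904635, 'R': array([[ 0.97953561, -0.20117662, -0.00616137],
       [-0.13831096, -0.65057032, -0.74674516],
       [ 0.14621926,  0.73231566, -0.66508173]]), 't': array([-0.55903889,  0.113449  ,  0.6895424 ])}
{'clock': 0.1, 'joint_pos': array([ 1.18999497e+00,  2.41320234e-01,  3.88041041e-03,  1.33518945e+00,
       -4.53024404e-06,  1.57081426e+00]), 'joint_vel': array([-3.03054626e-05, -1.14570481e-03,  2.13827908e-03, -6.03119859e-04,
        9.69513300e-04,  2.64882788e-03]), 'tau': array([ 4.04135617e-04, -3.73135757e+01,  2.53011113e+01,  1.08177104e-02,
        6.87929355e-05, -3.60765071e-06]), 'eef_pos': array([0.18567799, 0.46379537, 0.30311873]), 'tool_rot': array([ 1.89261071e-01,  9.81926376e-01, -9.00339499e-04, -1.71212089e-04]), 'ft_force': array([ 0.41389192,  0.00301399, -0.6356073 ]), 'ft_torque': array([ 0.01853014,  0.00950965, -0.05597349]), 'grip_width': 0.08530556055542858}
```

View pics/top0.png

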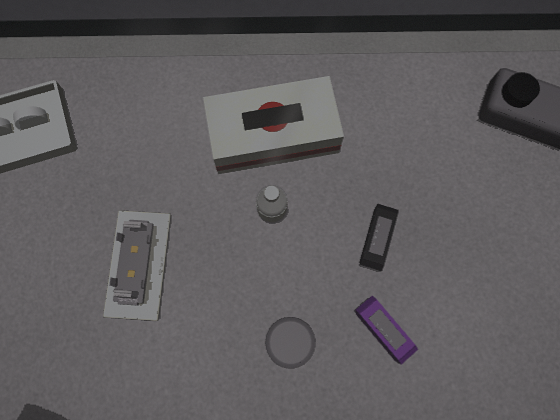

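View pics/side0.png

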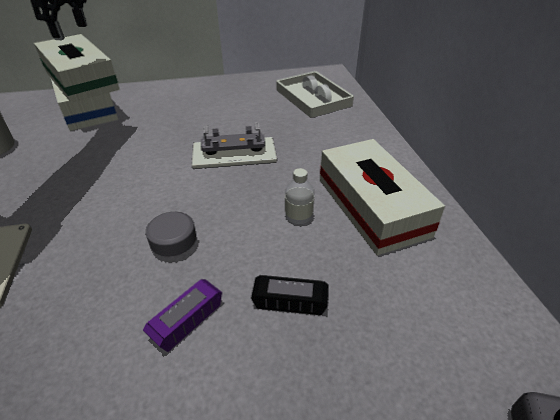

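Candidates for the pack, in the top view:
- black body with a grey label at (379,238)
- purple look-alike at (386,330)
- black slot on the glove box at (272,117)
- dark block with a black knob at (520,90)

The black one at (379,238) fits the description, and the cradle is at (137,265). I'll check both in a close crop.

```bash
cat > h.py <<'E'
import numpy as np, cv2
from workcell import get_calibration
def proj(n,P):
    c=get_calibration(n); q=np.atleast_2d(P)@np.array(c["R"]).T+c["t"]; s=q[:,:2]/q[:,2:]
    s=s*(1+c["k1"]*(s**2).sum(1,keepdims=True)); return s*[c["fx"],c["fy"]]+[c["cx"],c["cy"]]
def unproj(n,uv,z):
    c=get_calibration(n); d=(np.array(uv,float)-[c["cx"],c["cy"]])/[c["fx"],c["fy"]]; s=d.copy()
    for _ in range(5): s=d/(1+c["k1"]*(s**2).sum())
    R=np.array(c["R"]); o=-R.T@c["t"]; v=R.T@[s[0],s[1],1]; return o+v*(z-o[2])/v[2]
E
python3 - <<'E'
import cv2,numpy as np
from h import *
t=cv2.imread("pics/top0.png");s=cv2.imread("pics/side0.png")
def crop(i,x,y,w,h,W,H):
    c=cv2.resize(i[y:y+h,x:x+w],(W,H),interpolation=cv2.INTER_CUBIC); return np.clip(c.astype(float)*1.8,0,255).astype(np.uint8)
a=np.hstack([crop(t,95,205,80,120,400,600),crop(t,340,195,80,120,400,600)])
cv2.imwrite("pics/c1.png",a)
b=np.vstack([crop(s,184,116,100,56,600,336),crop(s,240,264,100,44,600,264)])
cv2.imwrite("pics/c2.png",b)
E
```

```text
(no output)
```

View pics/c1.png

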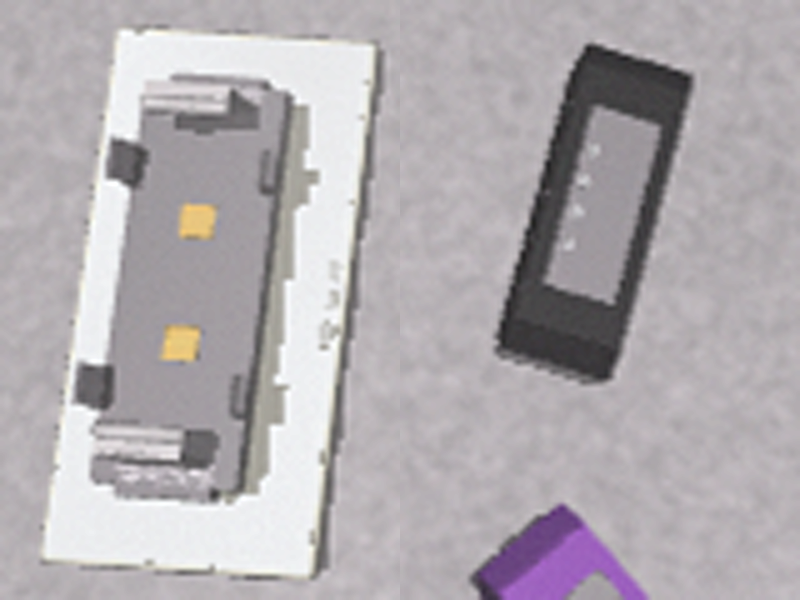

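View pics/c2.png

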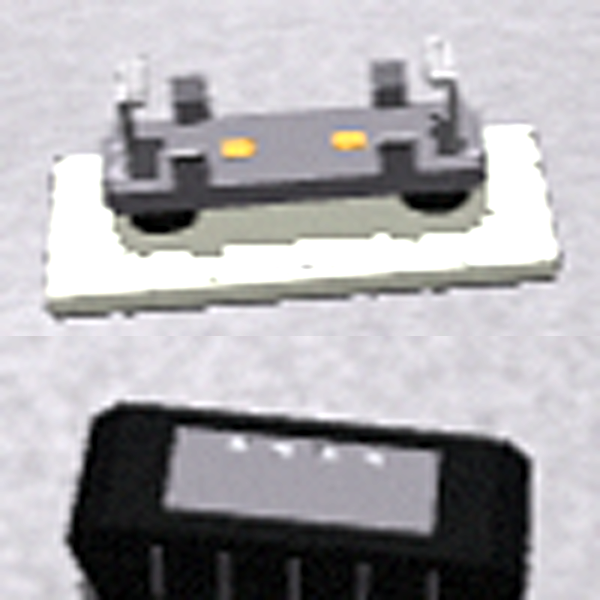

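The crop confirms the black pack, centre about (379,238), with a tapered-end profile and grey label. The purple one is separate. The cradle has two upright clips and two gold contacts at about (134,249) and (131,273). Next I'll fit both poses.

```bash
cat > fit.py <<'E'
from h import *
from scipy.optimize import minimize
def sil(n,p,V,S=4,roi=None):
    x,y,a=p; c,s=np.cos(a),np.sin(a); W=V@np.array([[c,s,0],[-s,c,0],[0,0,1]])+[x,y,0]
    uv=(proj(n,W)-roi[:2]+.5)*S
    m=np.zeros((roi[3]*S,roi[2]*S),np.uint8)
    cv2.fillConvexPoly(m,cv2.convexHull(np.round(uv*16).astype(np.int32)),255,shift=4)
    return cv2.resize(m,(roi[2],roi[3]),interpolation=cv2.INTER_AREA)/255.
def fit(obs,V,p0):
    f=lambda q:sum(abs(sil(n,q,V,roi=r)-m).sum() for n,m,r in obs)
    sx=np.array([[0,0,0],[.008,0,0],[0,.008,0],[0,0,.08]])+p0
    r=minimize(f,p0,method="Nelder-Mead",options=dict(initial_simplex=sx,xatol=1e-5,fatol=.05,maxiter=400))
    return r.x,r.fun,sum(m.sum() for _,m,_ in obs)
PACK=np.array([[sx*l,sy*.02,z] for sx in(-1,1) for sy in(-1,1) for l,z in((.052,0),(.06,.026),(.06,.028),(.052,.036))])
FOOT=np.array([[sx*.1,sy*.05,z] for sx in(-1,1) for sy in(-1,1) for z in(0,.012)])
def blob(mask,):
    cs,_=cv2.findContours(mask.astype(np.uint8),cv2.RETR_EXTERNAL,cv2.CHAIN_APPROX_NONE)
    o=np.zeros(mask.shape,np.uint8); cv2.drawContours(o,[cv2.convexHull(max(cs,key=cv2.contourArea))],-1,1,-1); return o.astype(float)
E
python3 - <<'E'
from fit import *
I={n:cv2.imread(f"pics/{n}0.png") for n in("top","side")}
def sub(n,r): return I[n][r[1]:r[1]+r[3],r[0]:r[0]+r[2]].astype(float)
rt,rs=np.array([345,195,70,85]),np.array([240,264,100,56])
for th in(45,55):
  obs=[(n,blob(sub(n,r).max(2)<t),r) for n,r,t in(("top",rt,th),("side",rs,th-5))]
  p0=np.append(unproj("top",(379,238),.018)[:2],-.25)
  print("pack",p0,*fit(obs,PACK,p0),[(fit([o],PACK,p0)[0].round(4)) for o in obs])
rt,rs=np.array([95,200,85,130]),np.array([184,116,100,56])
for th in(110,125):
  obs=[]
  for n,r in(("top",rt),("side",rs)):
    g=sub(n,r).mean(2); obs.append((n,blob(g>th),r))
  p0=np.append(unproj("top",(137,265),.006)[:2],-.1)
  print("foot",p0,*fit(obs,FOOT,p0),[(fit([o],FOOT,p0)[0].round(4)) for o in obs])
for uv in((134.2,249),(131.1,273.5)): print("gold",unproj("top",uv,.04))
print("goldside",[unproj("side",(184+x/6,116+y/6),.04) for x,y in((238,147),(349,140))])
for n,uv in (("top",(272,194)),("top",(290,342))): print(unproj(n,uv,.05 if uv[1]>300 else .11))
E
```

```text
pack [ 0.55033712 -0.17955204 -0.25      ] [ 0.55038237 -0.17861244 -0.30965587] 258.4196078431372 4106.0 [array([ 0.5518, -0.1773, -0.3249]), array([ 0.5493, -0.1796, -0.3246])]
pack [ 0.55033712 -0.17955204 -0.25      ] [ 0.55009914 -0.17872958 -0.32997365] 286.0627450980392 4177.0 [array([ 0.5515, -0.1773, -0.3251]), array([ 0.5491, -0.18  , -0.3276])]
foot [ 0.50910969  0.26924966 -0.1       ] [ 0.51128901  0.26866803 -0.07576557] 3593.6352941176474 11424.0 [array([ 0.5113,  0.2691, -0.0762]), array([ 0.5138,  0.2431, -0.2117])]
foot [ 0.50910969  0.26924966 -0.1       ] [ 0.51031004  0.2680768  -0.07633568] 828.3921568627452 8248.0 [array([ 0.5119,  0.2689, -0.071 ]), array([0.4972, 0.2643, 0.0227])]
gold [0.53281581 0.26624521 0.04      ]
gold [0.48872769 0.26939713 0.04      ]
goldside [array([0.48859305, 0.26619669, 0.04      ]), array([0.53231512, 0.2621379 , 0.04      ])]
[0.61057169 0.01714661 0.11      ]
[ 0.36633352 -0.00941599  0.05      ]
```

```bash
cat > go.py <<'E'
import sys, numpy as np
from scipy.spatial.transform import Rotation as R
from workcell import readout, bot
# args: x y z yaw(of the part's long axis); prints shift/turn in tool axes so tool stands upright, jaw across
x,y,z,a=map(float,sys.argv[1:5]); o=readout.get_obs()
Rt=R.from_quat(o["tool_rot"]); d=Rt.inv().apply(np.array([x,y,z])-o["eef_pos"])*1000
best=min((R.from_matrix(np.column_stack([[-s*np.cos(a),-s*np.sin(a),0],[-s*np.sin(a)*-1,s*np.cos(a),0],[0,0,-1]])) for s in(1,-1)),key=lambda t:(Rt.inv()*t).magnitude())
print("shift",d.round(2),"turn",(Rt.inv()*best).as_rotvec().round(4),"tips",bot.tips_ahead,"clock",o["clock"],"eef",o["eef_pos"].round(4),"w",o["grip_width"],"F",o["ft_force"].round(2),"M",o["ft_torque"].round(3))
E
python3 go.py 0.5503 -0.1786 0.17 -0.325
```

```text
shift [-577.27 -460.61  133.97] turn [-1.800e-03 -3.000e-04 -3.808e-01] tips 0.0726 clock 0.1 eef [0.1857 0.4638 0.3031] w 0.08530556055542858 F [ 0.41  0.   -0.64] M [ 0.019  0.01  -0.056]
```

```bash
sed -i 's/-s\*np.sin(a)\*-1,s\*np.cos/-s*np.sin(a),s*np.cos/' go.py; python3 go.py 0.5503 -0.1786 0.17 -0.325
```

```text
shift [-577.27 -460.61  133.97] turn [-0.0018 -0.     -0.0558] tips 0.0726 clock 0.1 eef [0.1857 0.4638 0.3031] w 0.08530556055542858 F [ 0.41  0.   -0.64] M [ 0.019  0.01  -0.056]
```

Emit:
send_rows:
  moves:
    - [[-577,-461,0],[-0.002,0,-0.056],85]
    - [[-577,-461,0],[-0.002,0,-0.056],85]
    - [[-577,-461,0],[-0.002,0,-0.056],85]
    - [[-577,-461,0],[-0.002,0,-0.056],85]
    - [[-577,-461,0],[-0.002,0,-0.056],85]
    - [[-577,-461,0],[-0.002,0,-0.056],85]
    - [[-577,-461,0],[-0.002,0,-0.056],85]
    - [[-577,-461,0],[-0.002,0,-0.056],85]
    - [[-577,-461,0],[-0.002,0,-0.056],85]
    - [[-577,-461,0],[-0.002,0,-0.056],85]
    - [[-577,-461,0],[-0.002,0,-0.056],85]
    - [[-577,-461,0],[-0.002,0,-0.056],85]

```text
clock: 1.1
eef_pos: [0.4326, 0.027, 0.3038]
tool_rot: [0.162, 0.987, 0.0, -0.0]
ft_force: [1.0, 0.1, -0.7]
grip_width: 0.0849
```

```bash
python3 go.py 0.5503 -0.1786 0.17 -0.325
```

```text
shift [-177.27 -157.29  133.7 ] turn [ 0.0002 -0.0003 -0.0001] tips 0.0726 clock 1.1 eef [0.4326 0.027  0.3038] w 0.08493767736379915 F [ 1.03  0.09 -0.75] M [ 0.034 -0.107  0.005]
```

Emit:
send_rows:
  moves:
    - [[-177,-157,134],[0,0,0],85]
    - [[-177,-157,134],[0,0,0],85]
    - [[-177,-157,134],[0,0,0],85]
    - [[-177,-157,134],[0,0,0],85]
    - [[-177,-157,134],[0,0,0],85]
    - [[-177,-157,134],[0,0,0],85]
    - [[-177,-157,134],[0,0,0],85]
    - [[-177,-157,134],[0,0,0],85]
    - [[-177,-157,134],[0,0,0],85]
    - [[-177,-157,134],[0,0,0],85]

```text
clock: 1.93
eef_pos: [0.5496, -0.1778, 0.1694]
tool_rot: [0.162, 0.987, 0.0, -0.001]
ft_force: [0.2, 0.4, -0.0]
grip_width: 0.0847
```

```bash
python3 go.py 0.5503 -0.1786 0.08 -0.325; python3 - <<'E'
from workcell import camera
import cv2,numpy as np
t=camera("top")[:,:,::-1];s=camera("side")[:,:,::-1]
c=lambda i,x,y:np.clip(cv2.resize(i[y:y+150,x:x+100],(400,600)).astype(float)*2,0,255).astype(np.uint8)
cv2.imwrite("pics/c3.png",np.hstack([c(t,330,170),c(s,240,190)]))
E
```

```text
shift [-1.09 -0.53 89.38] turn [ 0.0005 -0.0019 -0.0002] tips 0.0726 clock 1.9333 eef [ 0.5496 -0.1778  0.1694] w 0.08473189550503434 F [ 0.17  0.41 -0.05] M [-0.032  0.044  0.007]
```

View pics/c3.png

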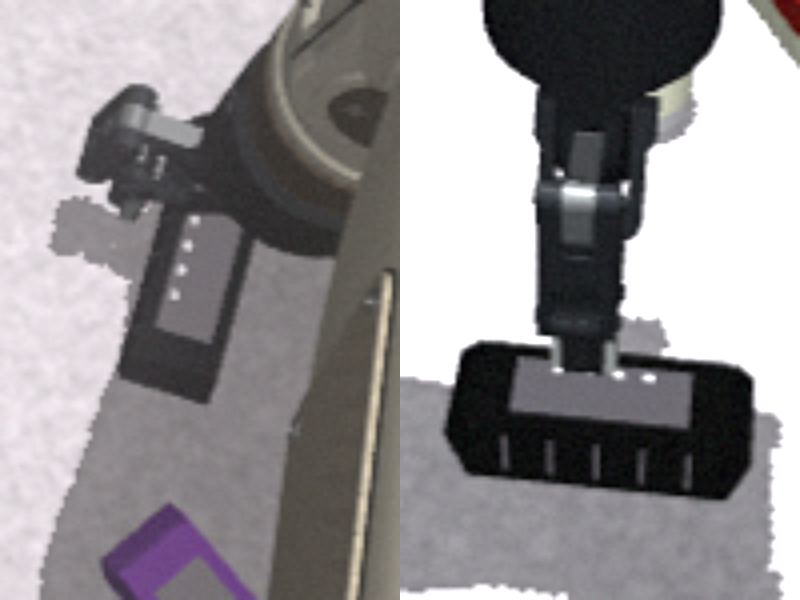

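The gripper stands over the black pack: in the crop's top view the fingers straddle mid-length, and in the side view they are centred on the label. I'll descend next.

Emit:
send_rows:
  moves:
    - [[-1,-0.5,30],[0,-0.002,0],85]
    - [[-1,-0.5,55],[0,-0.002,0],85]
    - [[-1,-0.5,75],[0,-0.002,0],85]
    - [[-1,-0.5,87],[0,-0.002,0],85]
    - [[-1,-0.5,87],[0,-0.002,0],85]
    - [[-1,-0.5,87],[0,-0.002,0],85]
    - [[-1,-0.5,87],[0,-0.002,0],60]
    - [[-1,-0.5,87],[0,-0.002,0],45]
    - [[-1,-0.5,87],[0,-0.002,0],42]
    - [[-1,-0.5,87],[0,-0.002,0],30]
    - [[-1,-0.5,87],[0,-0.002,0],30]
    - [[-1,-0.5,87],[0,-0.002,0],30]

```text
clock: 3.03
eef_pos: [0.5517, -0.1784, 0.085]
tool_rot: [0.161, 0.987, -0.0, 0.003]
ft_force: [-1.2, 0.1, 6.3]
grip_width: 0.0388
```

Emit:
send_rows:
  moves:
    - [[0,0,0],[0,0,0],20]
    - [[0,0,0],[0,0,0],20]
    - [[0,0,0],[0,0,0],20]
    - [[0,0,0],[0,0,0],20]

```text
clock: 3.37
eef_pos: [0.5516, -0.1785, 0.0851]
tool_rot: [0.161, 0.987, -0.0, 0.002]
ft_force: [-0.2, 0.4, 1.9]
grip_width: 0.039
```

```bash
python3 go.py 0.5503 -0.1786 0.25 -0.325; ls -la; python3 -c "
from workcell import bot;print([a for a in dir(bot) if a[0]!='_'])"
```

```text
shift [   0.41   -0.52 -164.95] turn [0.0003 0.0048 0.0009] tips 0.0726 clock 3.3667 eef [ 0.5516 -0.1785  0.0851] w 0.038991264324857285 F [-0.19  0.37  1.91] M [ 0.014  0.114 -0.049]
total 24
drwxr-xr-x  3 agent agent 4096 Dec  4 23:36 .
drwxr-xr-x 23 root  root  4096 Dec  4 23:33 ..
-rw-r--r--  1 agent agent 1158 Dec  4 23:35 fit.py
-rw-r--r--  1 agent agent  738 Dec  4 23:36 go.py
-rw-r--r--  1 agent agent  514 Dec  4 23:34 h.py
drwxr-xr-x  2 agent agent 4096 Dec  4 23:36 pics
['Unreachable', 'tips_ahead']
```

Emit:
send_rows:
  moves:
    - [[0,0,-20],[0,0.005,0],20]
    - [[0,0,-50],[0,0.005,0],20]
    - [[0,0,-80],[0,0.005,0],20]
    - [[0,0,-110],[0,0.005,0],20]
    - [[0,0,-140],[0,0.005,0],20]
    - [[0,0,-165],[0,0.005,0],20]
    - [[0,0,-165],[0,0.005,0],20]
    - [[0,0,-165],[0,0.005,0],20]

```text
clock: 4.03
eef_pos: [0.5514, -0.1784, 0.2507]
tool_rot: [0.161, 0.987, 0.0, 0.001]
ft_force: [-0.8, -0.2, -4.8]
grip_width: 0.039
```

```bash
python3 go.py 0.511 0.2665 0.25 -0.075
```

```text
shift [179.91 408.89   0.47] turn [ 1.00e-04  2.30e-03 -2.49e-01] tips 0.0726 clock 4.0333 eef [ 0.5514 -0.1784  0.2507] w 0.038986269347303204 F [-0.81 -0.21 -4.78] M [-0.013  0.085  0.016]
```

Emit:
send_rows:
  moves:
    - [[8,18,0],[0,0,-0.01],20]
    - [[20,46,0],[0,0,-0.03],20]
    - [[34,77,0],[0,0,-0.05],20]
    - [[48,109,0],[0,0,-0.07],20]
    - [[62,141,0],[0,0,-0.09],20]
    - [[76,173,0],[0,0,-0.11],20]
    - [[90,205,0],[0,0,-0.13],20]
    - [[104,237,0],[0,0,-0.15],20]
    - [[118,269,0],[0,0,-0.17],20]
    - [[132,300,0],[0,0,-0.19],20]
    - [[146,332,0],[0,0,-0.21],20]
    - [[160,363,0],[0,0,-0.23],20]

```text
clock: 5.03
eef_pos: [0.5135, 0.2178, 0.2471]
tool_rot: [0.046, 0.999, -0.001, -0.002]
ft_force: [0.8, 0.0, -3.2]
grip_width: 0.039
```

```bash
python3 go.py 0.511 0.2665 0.19 -0.075
```

```text
shift [ 6.81 48.38 57.01] turn [-0.0028 -0.0029 -0.0179] tips 0.0726 clock 5.0333 eef [0.5135 0.2178 0.2471] w 0.038986654079805165 F [ 0.79  0.03 -3.24] M [-0.011 -0.074 -0.041]
```

Emit:
send_rows:
  moves:
    - [[4,25,15],[0,0,-0.01],20]
    - [[7,43,35],[0,0,-0.018],20]
    - [[7,48,50],[0,0,-0.018],20]
    - [[7,48,57],[0,0,-0.018],20]
    - [[7,48,57],[0,0,-0.018],20]
    - [[7,48,57],[0,0,-0.018],20]
    - [[7,48,57],[0,0,-0.018],20]
    - [[7,48,57],[0,0,-0.018],20]

```text
clock: 5.7
eef_pos: [0.5116, 0.2655, 0.191]
tool_rot: [0.038, 0.999, -0.001, -0.001]
ft_force: [-0.1, -0.2, -2.9]
grip_width: 0.0388
```

```bash
python3 go.py 0.511 0.2665 0.19 -0.075; python3 - <<'E'
from workcell import camera
import cv2,numpy as np
t=camera("top")[:,:,::-1];s=camera("side")[:,:,::-1]
cv2.imwrite("pics/top4.png",t);cv2.imwrite("pics/side4.png",s)
c=lambda i,x,y,w,h:np.clip(cv2.resize(i[y:y+h,x:x+w],(w*5,h*5),interpolation=cv2.INTER_CUBIC).astype(float)*2,0,255).astype(np.uint8)
cv2.imwrite("pics/c4.png",np.hstack([c(t,90,205,70,120),c(s,184,65,90,120)]))
E
```

```text
shift [0.64 0.96 1.05] turn [-0.0019 -0.0013 -0.0014] tips 0.0726 clock 5.7 eef [0.5116 0.2655 0.191 ] w 0.038835102108344 F [-0.08 -0.19 -2.93] M [-0.027 -0.002  0.032]
```

View pics/c4.png

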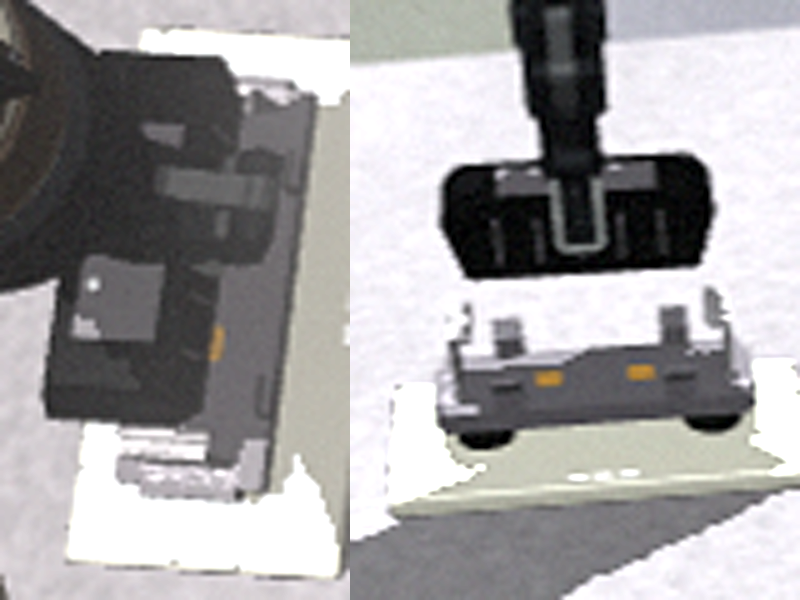

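The pack hangs about 30 mm above the bay. In the side crop its lower near edge runs from (467,277) to (690,262), and in the top crop its -x ridge corners are at about (205,418) and (45,415). I'll compare those with the bay per camera.

```bash
python3 - <<'E'
from fit import *
I={n:cv2.imread(f"pics/{n}4.png") for n in("top","side")}
zb=.191-.0851; V=PACK+[0,0,zb]
r=np.array([184,85,110,40]); g=I["side"][85:125,184:294].max(2)
m=(g<60); m[:12,:]|=False
# fit only below gripper clutter: hull of dark region restricted to pack columns, rows 94..
mm=np.zeros_like(m); mm[12:,10:100]=m[12:,10:100]
p,e,a=fit([("side",blob(mm),r)],V,np.array([.5116,.2655,-.075])); print("side fit pack",p.round(4),e,a)
S=lambda X,Y:(184+(X-350)/5-.4,65+Y/5-.4)
T=lambda X,Y:(90+X/5-.4,205+Y/5-.4)
P=lambda l,z,sy:np.array([[l*np.cos(-.075)-sy*.02*np.sin(-.075)+.5116,l*np.sin(-.075)+sy*.02*np.cos(-.075)+.2655,z]])
print("side low edge", [unproj("side",S(*q),zb)[:2].round(4) for q in((467,277),(690,262))], P(-.052,zb,-1).round(4),P(.052,zb,-1).round(4))
zr=zb+.027
print("top ridge",[unproj("top",T(*q),zr)[:2].round(4) for q in((205,418),(45,415))],P(-.06,zr,-1).round(4),P(-.06,zr,1).round(4))
E
```

```text
side fit pack [ 0.5092  0.2631 -0.1032] 54.07450980392157 1206.0
side low edge [array([0.457 , 0.2519]), array([0.5561, 0.2445])] [[0.4582 0.2495 0.1059]] [[0.562  0.2417 0.1059]]
top ridge [array([0.4525, 0.2418]), array([0.4543, 0.2923])] [[0.4503 0.2501 0.1329]] [[0.4533 0.2899 0.1329]]
```

Both cameras, corrected for their bias, put the bay at about (0.512, 0.2666), with the pack sitting about 1.5 mm toward -x in the grip. I'll set TCP to x 0.5125, y 0.2666 and come down to just above the noses.

```bash
python3 go.py 0.5125 0.2666 0.16 -0.075
```

```text
shift [-0.93  1.05 31.19] turn [-0.0017 -0.0011 -0.0011] tips 0.0726 clock 5.8 eef [0.5115 0.2657 0.1912] w 0.03882594753326282 F [ 0.05  0.06 -5.1 ] M [-0.017  0.014  0.032]
```

Emit:
send_rows:
  moves:
    - [[-1,1,6],[-0.002,-0.001,0],20]
    - [[-1,1,14],[-0.002,-0.001,0],20]
    - [[-1,1,22],[-0.002,-0.001,0],20]
    - [[-1,1,28],[-0.002,-0.001,0],20]
    - [[-1,1,31],[-0.002,-0.001,0],20]
    - [[-1,1,31],[-0.002,-0.001,0],20]
    - [[-1,1,31],[-0.002,-0.001,0],20]
    - [[-1,1,31],[-0.002,-0.001,0],20]

```text
clock: 6.47
eef_pos: [0.5127, 0.2667, 0.1604]
tool_rot: [0.038, 0.999, 0.0, 0.0]
ft_force: [0.2, -0.2, -3.2]
grip_width: 0.0388
```

```bash
python3 go.py 0.5125 0.2666 0.152 -0.075; python3 - <<'E'
from workcell import camera
import cv2,numpy as np
t=camera("top")[:,:,::-1];s=camera("side")[:,:,::-1]
cv2.imwrite("pics/top5.png",t);cv2.imwrite("pics/side5.png",s)
c=lambda i,x,y,w,h:np.clip(cv2.resize(i[y:y+h,x:x+w],(w*5,h*5),interpolation=cv2.INTER_CUBIC).astype(float)*2.5,0,255).astype(np.uint8)
cv2.imwrite("pics/c5.png",np.hstack([c(t,90,205,70,110),c(s,184,75,90,110)]))
E
```

```text
shift [ 0.23 -0.14  8.37] turn [ 0.0006  0.0003 -0.001 ] tips 0.0726 clock 6.4667 eef [0.5127 0.2667 0.1604] w 0.03882272882925442 F [ 0.17 -0.25 -3.23] M [ 0.009  0.07  -0.015]
```

View pics/c5.png

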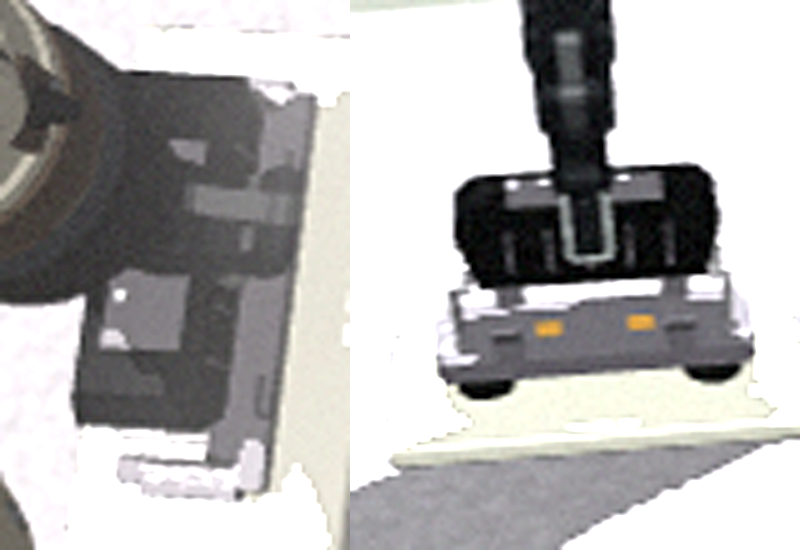

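Aligned in the side view: pack mid-column is about 591 and the gold-contact middle about 595, with both ends above the clips. Now I'll press down by feel; with no contact Fz reads about -3.2.

Emit:
send_rows:
  moves:
    - [[0,0,2],[0,0,0],20]
    - [[0,0,4],[0,0,0],20]
    - [[0,0,6],[0,0,0],20]
    - [[0,0,8],[0,0,0],20]
    - [[0,0,10],[0,0,0],20]
    - [[0,0,12],[0,0,0],20]
    - [[0,0,13],[0,0,0],20]
    - [[0,0,13],[0,0,0],20]

```text
clock: 7.23
eef_pos: [0.5124, 0.2668, 0.1473]
tool_rot: [0.038, 0.999, 0.0, -0.0]
ft_force: [-3.7, 0.2, -0.7]
grip_width: 0.0388
```

```bash
python3 go.py 0.5125 0.2666 0.14 -0.075
```

```text
shift [-0.09 -0.18  7.34] turn [ 0.0006 -0.0002 -0.0008] tips 0.0726 clock 7.2333 eef [0.5124 0.2668 0.1473] w 0.03880819486537259 F [-3.74  0.22 -0.65] M [0.031 0.735 0.017]
```

Fx is -3.7 N, so the +x clip loads first. I'll shift about 1.5 mm toward world -x (tool +x).

Emit:
send_rows:
  moves:
    - [[0.7,0,0],[0,0,0],20]
    - [[1.5,0,0],[0,0,0],20]
    - [[1.5,0,0],[0,0,0],20]
    - [[1.5,0,0],[0,0,0],20]

```text
clock: 7.57
eef_pos: [0.5117, 0.2669, 0.1477]
tool_rot: [0.038, 0.999, 0.0, 0.001]
ft_force: [0.4, -0.7, -1.0]
grip_width: 0.0388
```

```bash
python3 go.py 0.511 0.2666 0.14 -0.075
```

```text
shift [ 0.65 -0.32  7.74] turn [ 0.001   0.0015 -0.0011] tips 0.0726 clock 7.5667 eef [0.5117 0.2669 0.1477] w 0.038789979343748775 F [ 0.38 -0.69 -1.05] M [-0.073  0.095 -0.031]
```

Balanced now. I'll keep pressing slowly.

Emit:
send_rows:
  moves:
    - [[0,0,1],[0.001,0.001,0],20]
    - [[0,0,2.5],[0.001,0.001,0],20]
    - [[0,0,4],[0.001,0.001,0],20]
    - [[0,0,5.5],[0.001,0.001,0],20]
    - [[0,0,7],[0.001,0.001,0],20]
    - [[0,0,7],[0.001,0.001,0],20]

```text
clock: 8.07
eef_pos: [0.5119, 0.2671, 0.1408]
tool_rot: [0.038, 0.999, 0.0, 0.001]
ft_force: [-0.3, 0.6, 2.5]
grip_width: 0.0391
```

```bash
python3 go.py 0.5115 0.2666 0.13 -0.075
```

```text
shift [ 0.36 -0.58 10.76] turn [ 0.0006  0.0011 -0.001 ] tips 0.0726 clock 8.0667 eef [0.5119 0.2671 0.1408] w 0.039114086982980634 F [-0.31  0.64  2.5 ] M [0.05  0.149 0.002]
```

Emit:
send_rows:
  moves:
    - [[0,-0.3,1],[0.001,0.001,0],20]
    - [[0,-0.3,2],[0.001,0.001,0],20]
    - [[0,-0.3,3],[0.001,0.001,0],20]
    - [[0,-0.3,4],[0.001,0.001,0],20]
    - [[0,-0.3,5],[0.001,0.001,0],20]
    - [[0,-0.3,6],[0.001,0.001,0],20]
    - [[0,-0.3,6],[0.001,0.001,0],20]

```text
clock: 8.65
eef_pos: [0.512, 0.2669, 0.1347]
tool_rot: [0.038, 0.999, -0.0, 0.0]
ft_force: [-1.1, -0.5, 4.9]
grip_width: 0.0385
```

```bash
python3 go.py 0.5115 0.2666 0.13 -0.075
```

```text
shift [ 0.43 -0.37  4.72] turn [-0.0001  0.0003 -0.001 ] tips 0.0726 clock 8.65 eef [0.512  0.2669 0.1347] w 0.03849183590329098 F [-1.1  -0.46  4.91] M [ 0.147  0.158 -0.056]
```

Emit:
send_rows:
  moves:
    - [[0.3,-0.3,1],[0,0,0],20]
    - [[0.3,-0.3,2],[0,0,0],20]
    - [[0.3,-0.3,3],[0,0,0],20]
    - [[0.3,-0.3,4],[0,0,0],20]
    - [[0.3,-0.3,4],[0,0,0],20]

```text
clock: 9.07
eef_pos: [0.5119, 0.2667, 0.1309]
tool_rot: [0.038, 0.999, 0.0, 0.001]
ft_force: [-1.1, 0.9, 5.1]
grip_width: 0.0387
```

```bash
python3 go.py 0.5115 0.2666 0.125 -0.075
```

```text
shift [ 0.44 -0.16  5.94] turn [ 0.0003  0.001  -0.0012] tips 0.0726 clock 9.0667 eef [0.5119 0.2667 0.1309] w 0.03870456220961397 F [-1.13  0.89  5.14] M [ 0.051  0.15  -0.061]
```

Emit:
send_rows:
  moves:
    - [[0.4,0,1],[0,0,0],20]
    - [[0.4,0,2],[0,0,0],20]
    - [[0.4,0,3],[0,0,0],20]
    - [[0.4,0,3],[0,0,0],20]

```text
clock: 9.4
eef_pos: [0.5119, 0.2668, 0.1283]
tool_rot: [0.038, 0.999, 0.0, 0.001]
ft_force: [-0.8, -0.1, 5.7]
grip_width: 0.0384
```

Emit:
send_rows:
  moves:
    - [[0,0,1],[0,0,0],20]
    - [[0,0,2],[0,0,0],20]
    - [[0,0,2],[0,0,0],20]

```text
clock: 9.65
eef_pos: [0.5122, 0.2668, 0.1268]
tool_rot: [0.038, 0.999, 0.0, 0.001]
ft_force: [-2.0, -0.7, 6.1]
grip_width: 0.0386
```

Emit:
send_rows:
  moves:
    - [[0.4,0,1],[0,0,0],20]
    - [[0.4,0,2],[0,0,0],20]
    - [[0.4,0,2],[0,0,0],20]

```text
clock: 9.9
eef_pos: [0.5122, 0.2669, 0.1253]
tool_rot: [0.038, 0.999, 0.001, 0.002]
ft_force: [-1.5, -0.6, 7.0]
grip_width: 0.0387
```

Emit:
send_rows:
  moves:
    - [[0,0,1],[0,0,0],20]
    - [[0,0,2],[0,0,0],20]
    - [[0,0,2],[0,0,0],20]

```text
clock: 10.15
eef_pos: [0.5124, 0.2669, 0.1239]
tool_rot: [0.038, 0.999, 0.001, 0.003]
ft_force: [-1.9, 0.8, 7.6]
grip_width: 0.0387
```

```bash
python3 go.py 0.5115 0.2666 0.12 -0.075; python3 - <<'E'
from workcell import camera
import cv2,numpy as np
s=camera("side")[:,:,::-1]
c=lambda i,x,y,w,h:np.clip(cv2.resize(i[y:y+h,x:x+w],(w*7,h*7),interpolation=cv2.INTER_CUBIC).astype(float)*2,0,255).astype(np.uint8)
cv2.imwrite("pics/c6.png",c(s,184,95,100,80))
E
```

```text
shift [ 0.93 -0.4   3.88] turn [ 0.0016  0.005  -0.0016] tips 0.0726 clock 10.15 eef [0.5124 0.2669 0.1239] w 0.0387488425234199 F [-1.86  0.8   7.61] M [-0.051  0.248 -0.018]
```

View pics/c6.png

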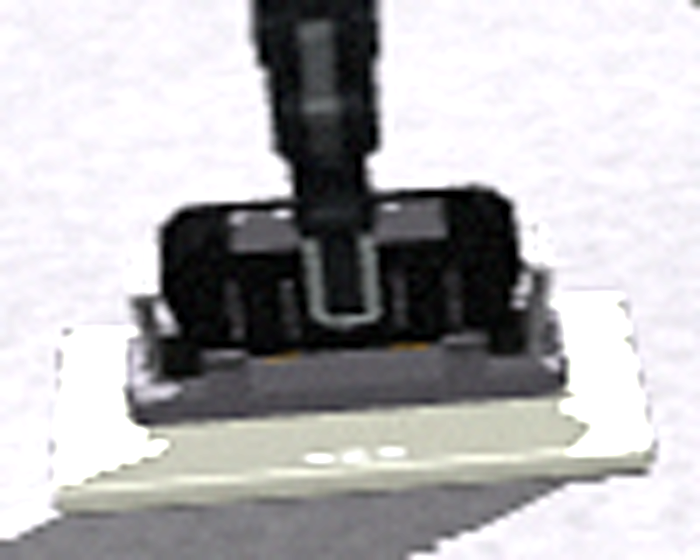

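The pack is between the spread clips with its ridge still at nose level, and the bay has sunk. Not home yet, so I'll keep on, correcting the small tilt and x offset.

Emit:
send_rows:
  moves:
    - [[0.8,-0.2,1],[0.001,0.005,0],20]
    - [[0.8,-0.2,2],[0.001,0.005,0],20]
    - [[0.8,-0.2,2],[0.001,0.005,0],20]

```text
clock: 10.45
eef_pos: [0.5122, 0.267, 0.1227]
tool_rot: [0.038, 0.999, 0.001, 0.001]
ft_force: [-1.5, 0.4, 8.2]
grip_width: 0.0387
```

Emit:
send_rows:
  moves:
    - [[0.4,-0.2,1],[0.001,0.003,0],20]
    - [[0.4,-0.2,2],[0.001,0.003,0],20]
    - [[0.4,-0.2,2],[0.001,0.003,0],20]

```text
clock: 10.7
eef_pos: [0.5121, 0.2669, 0.121]
tool_rot: [0.038, 0.999, 0.0, -0.0]
ft_force: [-0.8, 0.8, 1.6]
grip_width: 0.0389
```

Fz dropped from 8.2 to 1.6 N, which is the snap. A small confirming push, then a look.

Emit:
send_rows:
  moves:
    - [[0,0,1],[0,0,0],20]
    - [[0,0,2],[0,0,0],20]
    - [[0,0,2],[0,0,0],20]

```text
clock: 10.95
eef_pos: [0.5117, 0.2666, 0.1186]
tool_rot: [0.038, 0.999, 0.0, -0.001]
ft_force: [-1.9, -0.0, 3.4]
grip_width: 0.0392
```

```bash
python3 go.py 0.5115 0.2666 0.12 -0.075; python3 - <<'E'
from workcell import camera
import cv2,numpy as np
s=camera("side")[:,:,::-1]
c=lambda i,x,y,w,h:np.clip(cv2.resize(i[y:y+h,x:x+w],(w*7,h*7),interpolation=cv2.INTER_CUBIC).astype(float)*1.6,0,255).astype(np.uint8)
cv2.imwrite("pics/c7.png",c(s,184,95,100,80))
E
```

```text
shift [ 0.18 -0.05 -1.44] turn [-0.     -0.0015 -0.0017] tips 0.0726 clock 10.95 eef [0.5117 0.2666 0.1186] w 0.03921757526466107 F [-1.87 -0.01  3.41] M [-0.112  0.072 -0.109]
```

View pics/c7.png

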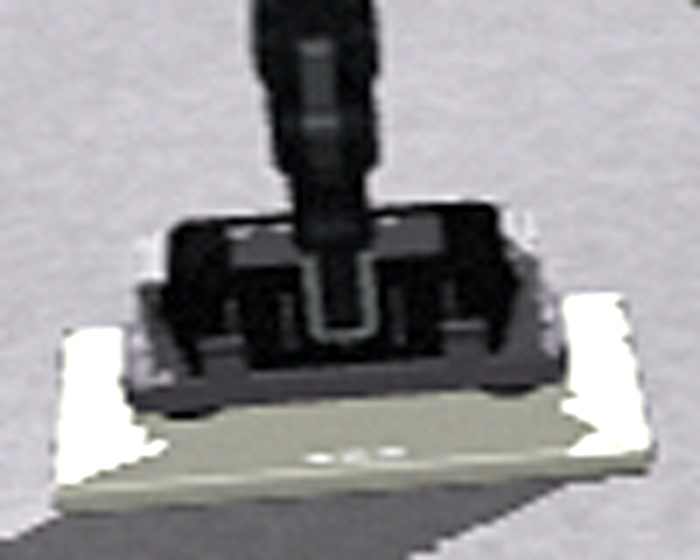

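The pack is flush on the bay floor with the clips over its ends. Further push rises only with the buffer spring (about 1 N/mm). I'll unload, then open and retract.

Emit:
send_rows:
  moves:
    - [[0,0,-1.5],[0,0,0],20]
    - [[0,0,-3],[0,0,0],20]
    - [[0,0,-4.5],[0,0,0],20]
    - [[0,0,-5.5],[0,0,0],20]
    - [[0,0,-5.5],[0,0,0],20]

```text
clock: 11.42
eef_pos: [0.5117, 0.2666, 0.1241]
tool_rot: [0.038, 0.999, -0.0, -0.001]
ft_force: [0.3, 1.2, -1.0]
grip_width: 0.0386
```

Emit:
send_rows:
  moves:
    - [[0,0,0],[0,0,0],45]
    - [[0,0,0],[0,0,0],55]
    - [[0,0,0],[0,0,0],65]
    - [[0,0,0],[0,0,0],65]
    - [[0,0,0],[0,0,0],65]
    - [[0,0,0],[0,0,0],65]

```text
clock: 11.92
eef_pos: [0.5117, 0.2666, 0.1241]
tool_rot: [0.038, 0.999, -0.0, -0.001]
ft_force: [-0.3, -0.3, -0.0]
grip_width: 0.0649
```

Emit:
send_rows:
  moves:
    - [[0,0,-8],[0,0,0],65]
    - [[0,0,-20],[0,0,0],65]
    - [[0,0,-40],[0,0,0],65]
    - [[0,0,-70],[0,0,0],65]
    - [[0,0,-100],[0,0,0],65]
    - [[0,-40,-130],[0,0,0],65]
    - [[0,-80,-150],[0,0,0],65]
    - [[0,-120,-150],[0,0,0],65]
    - [[0,-160,-150],[0,0,0],65]
    - [[0,-160,-150],[0,0,0],65]

```text
clock: 12.75
eef_pos: [0.4991, 0.1022, 0.276]
tool_rot: [0.041, 0.999, -0.001, 0.0]
ft_force: [-0.7, -0.4, -0.7]
grip_width: 0.0648
```

```bash
python3 - <<'E'
from workcell import camera
import cv2,numpy as np
t=camera("top")[:,:,::-1];s=camera("side")[:,:,::-1]
cv2.imwrite("pics/top8.png",t);cv2.imwrite("pics/side8.png",s)
c=lambda i,x,y,w,h:np.clip(cv2.resize(i[y:y+h,x:x+w],(w*5,h*5),interpolation=cv2.INTER_CUBIC).astype(float)*1.6,0,255).astype(np.uint8)
cv2.imwrite("pics/c8.png",np.hstack([c(t,95,205,60,115),c(s,184,75,100,115)]))
E
```

```text
(no output)
```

View pics/c8.png

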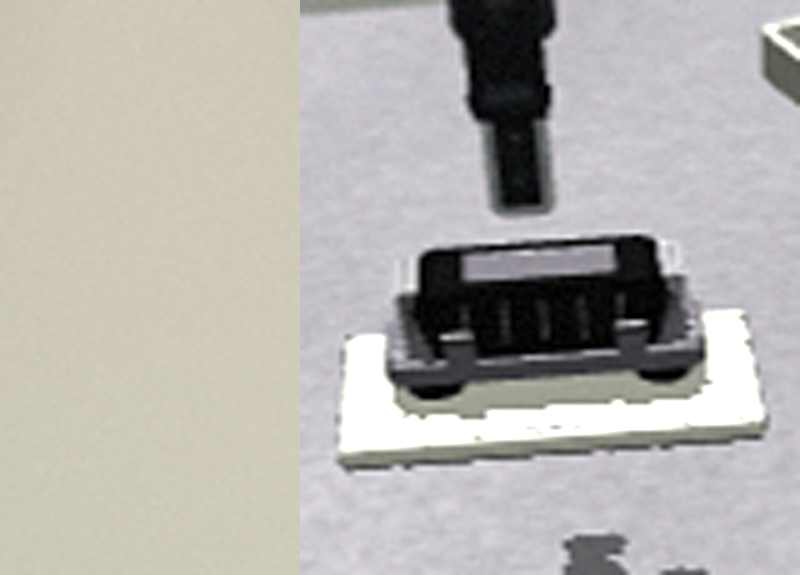

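The side view shows the pack released, flat in the bay, with both clips upright at its ends. The top crop is blocked by the arm. A quick numeric height check, then hand in.

```bash
python3 - <<'E'
from fit import *
from workcell import order
a=-.075
R=np.array([[np.cos(a),-np.sin(a),0],[np.sin(a),np.cos(a),0],[0,0,1]])
for dz in(0,.008): print(dz,(proj("side",np.array([[-.052,.02,.076+dz],[.052,.02,.076+dz]])@R.T+[.5105,.2642,0])).round(1).tolist(),"seen (209,124),(254,122)")
print(order.job_done())
E
```

```text
0 [[209.0, 123.7], [253.3, 120.7]] seen (209,124),(254,122)
0.008 [[208.6, 120.7], [253.1, 117.7]] seen (209,124),(254,122)
the job is handed in; nothing more can be done
None
```

The black battery pack is docked, released and handed in at about 13 s; the hand-in reported no verdict.

- **Pickup and alignment:** I lifted the pack by its width at mid-length. I then moved it about 1.5 mm in x by feel, because the +x clip was loading first (Fx was -3.7 N and went to about 0).
- **Pressing in:** I pressed down in small steps, with readings of up to about 11.5 N above the pack's weight. The resistance then dropped 6.6 N at the snap. A further small push met only the soft spring of the bay. I let that load off before opening the fingers and moving clear.
- **Last checks:** The final side view shows the pack flat in the bay with both clips upright over its ends. Its top edge is within about 1.3 pixels of where a fully home pack should appear; a pack 8 mm too high would show about 3 pixels higher.
- **Not checked:** The arm blocked the last top view, so the final centring and clip positions rest on the side view and the forces felt. I did not re-measure the glove box, bottle and canister; the route ran above them and I felt no contact.

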